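Cap the flow cell, then hold the hidden clamp bolt against the nut driver

TASK

First put the beige cap on the clear cell of the little press, pin up, its round plug pushed fully home in the recess on the cell's top, and let go of it. Then reach down into the narrow gap behind the press's rear clamp plate, grip the hexagon head of the bolt that the electric driver is turning round along with its nut, and hold it firmly so that it stops turning. Finish still gripping it like that, with the cap still home, and leave the other things on the bench where they are.

Things in the scene. Friction and masses are not known exactly. Their poses are not given: they have to be found in the camera images.
- press: Cell press on an aluminium base plate 350 x 190 x 12 mm. Origin on the bench below the middle of the BACK face of the rear clamp plate; x along the bolts, away from the robot, y left, z up. Two dark blue upright clamp plates 12 mm thick, 160 mm wide (y), tops at z = 98: rear one x = -12 to 0, front one x = -84 to -72 mm. Clear cell between them, 62 mm wide (y), top at z = 89 mm.
- gap (a point): Middle of the gap behind the rear clamp plate, level with the plate's top: x = 21, y = 0, z = 98 mm in the press's frame. Gap 42 mm wide (x = 0 to 42), open above and at both y ends; its back is a white manifold 150 mm wide (y), x = 42 to 72, top at z = 82 mm. Two low steel pipes cross it (z up to 38 mm). Two equal bolt heads stick into it, at y = +55 and -55, z = 74 mm.
- recess (a point): Middle of the mouth of the round recess in the cell's top: x = -42, y = 0, z = 89 mm in the press's frame. 37 mm across, 9 mm deep. The clamp plates stand 9 mm higher, 30 mm before and behind this point, so there is room for fingers only on the +y and -y sides of the cap.
- cap: Beige cell cap, about 70 g, standing on its plug on the bench. Origin: centre of the plug's underside, z up. Plug 34 mm across, z = 0 to 8 mm, lower edge bevelled 2 mm; square block 46 x 46 mm (sides along x, y), z = 8 to 28; brass pin on top 6 mm across, to z = 38. Home: block flat on the cell, origin 8 mm below point recess. It fits between the clamp plates (60 mm apart) only about square.
- bolt_head: Steel hexagon head of the turning bolt, in the gap: 24 mm across flats, 27.7 across corners, 10 mm thick (x = 3 to 13 mm in the press's frame), on a washer 30 mm across, 3 mm thick. Origin in the head's middle, 24 mm below the rear plate's top, at press y = +55 or -55. x along the bolt; at joint spindle = 0 two flats stand upright, facing y and -y. It turns with nut and socket.
- spindle (a joint): Angle of the turning bolt, nut and driver socket about the press's x, rad, no end stops. The driver turns them at about 0.3 rad/s (two flats stand upright at every multiple of 60 degrees, each 3.5 s); when the bolt is held it stalls, pushing with at most 0.3 N m.
- driver: Electric torque driver: grey cylinder 35 mm across, 142 mm long, lying along x in an aluminium cradle in front of the front clamp plate, in line with the turning bolt (axis at z = 74 mm; x = -258 to -116 mm in the press's frame). Origin on the bench below the turning bolt's axis, at x = 0 of the press.
- tight_bolt: The other bolt, already tight, nut in the open, does not turn; same head, on the other side of the cell. Origin on the bench below its axis, at x = 0 of the press.
- beaker: Glass beaker 66 mm across, 85 mm high, standing. Origin under its centre. Leave alone.
- gasket: Black rubber ring 48 mm across, 4 mm thick, flat on the bench. Origin under its centre. Leave alone.
- wrench: Steel spanner 150 mm long, lying along its x. Leave alone.
- reagent: Brown glass bottle 60 mm across, 130 mm high, standing. Origin under its centre. Leave alone.
- dish: Glass dish 90 mm across, 14 mm high. Origin under its centre. Leave alone.
- vial: Small glass vial 24 mm across, 48 mm high, standing. Origin under its centre. Leave alone.
- thumb_screw: Black thumb screw standing on its 36 mm head, 40 mm high, on the press's base plate in front of the front clamp plate, beside the driver. Origin under its centre. Leave alone.
Things that resemble listed ones, but are neither listed nor needed, are in the scene too. Of the things that look like the cap, the smallest one is meant.

How it is judged:
By the outcome, as a careful person would: the job done as asked, in the order asked, and still so for the second after the job is handed in, while the arm keeps its last pose, push and grip.
It also fails if it takes over 51 s, if anything falls off the work surface, if the arm or the gripper's body presses on something with over 40 N, if the wrist force passes 120 N, or if a joint passes its speed limit or range.

ROBOT

A 7-joint arm with a two-finger parallel gripper is mounted at the origin on the work surface. World frame = base frame: x ahead of the robot, y to its left, z up, the work surface at z = 0. Lengths are in m, angles in rad, forces in N, time in s.
With the tool pointing down it reaches from about 0.35 to 0.9 m from the base axis. Payload 8.1 kg.
Tool frame: the origin (TCP) lies between the finger pads, 19 mm behind the fingertips; this is the grasp point; z points along the fingers, y is the line along which they close (so a half turn about z gives the same grasp; the last joint's range is limited). The gripper opens to 85 mm and grips with 20 to 120 N. Pads are 22 mm wide; open, the fingers measure 114 mm over their backs; the gripper's body (76 mm by 85 mm) begins 54 mm behind the grasp point. The pads swing forward as they close: fully open they stand 13 mm farther back than shut.
Start: joints at [-1.242, 0.434, 0.025, 1.573, -0.012, 1.134, -0.075], TCP at [0.262, 0.568, 0.25] pointing down, gripper open.
Joint ranges: [-2.62, 2.62], [-0.44, 2.09], [-1.27, 1.32], [0.08, 2.57], [-1.32, 4.46], [0.12, 2], [-2.74, 2.74]. Speed limits (rad/s): [2.22, 2.22, 3.01, 3.01, 3.14, 3.14, 3.14].

INTERFACE

Orientations are given as a rotation vector (axis times angle).
In Python, from bench import r, ik, optics, workorder, telemetry gives the robot as it stands. Calls block until the motion is done:
- r.reach(position, orientation): joint-space move of the TCP to a pose.
- r.line_to(position, speed=0.15, ori=None): straight line of the TCP; ori=None keeps the orientation; speed is the mean speed in m/s.
- r.set_joints(angles): joint-space move.
- r.set_gripper(opening, squeeze=None): finger opening in m; squeeze is the grip in N (None keeps the last); returns when the fingers have stopped.
- r.sleep(seconds).
- ik(position, orientation): joint angles nearest the present ones, or None.
- optics.camera(name): name is "scene" or "side" or "wrist"; returns the picture (400x640x3 uint8, red, green, blue); there is no depth.
- optics.camera_model(name): a dict with "camera_matrix" (3x3 intrinsics, pixels), "R" (3x3) and "t" (3): a world point X has camera coordinates R X + t. Camera axes: x right, y down, z forward; pixel columns grow to the right and rows downward; lengths in m; the calibration is good to about 2 mm. A picture is of the moment at which its call begins: read the wrist's pose just before it. camera_model takes no time and is no camera call; for the wrist camera it gives the pose at the moment of the call.
A pose or a line that the arm cannot do raises r.IKError and nothing moves.
- workorder.sign_off(): hands the job in; it is judged then, once.
Readings, each from a call of its own:
- telemetry.get_clock(): time.
- telemetry.get_joint_pos(): joint angles.
- telemetry.get_qvel(): joint speeds.
- telemetry.get_joint_torque(): joint torques, N m.
- telemetry.get_position(): TCP position.
- telemetry.get_orientation(): TCP orientation.
- telemetry.get_ft_force(): force on the tool from outside, world axes, zero at the start.
- telemetry.get_moment(): the same for the moment, N m.
- telemetry.get_gripper_width(): finger opening in m.
- telemetry.get_gripper_force(): force on a finger pad.
Only numpy, scipy, OpenCV 4.12 (cv2) and the standard library are available. Lean on these libraries where they do the work, as an engineer would, in place of code of your own. Each camera call takes 0.05 s, during which the arm holds its last target. There are 200 camera calls.

## Working session

There is one attempt and no reset: what is moved stays moved. The work goes in short steps, each a Python script; the robot and the scene stay as the last script left them, time stands still between calls to the robot, and variables do not carry over. Pictures are saved under pics/ and viewed, at most 10 in all, crops included, and the job is handed in when it is done.

```bash
ls; mkdir -p pics
python3 - <<'E'
from bench import r, ik, optics, workorder, telemetry
import cv2,numpy as np
for n in ["scene","side"]:
    im=optics.camera(n); cv2.imwrite(f"pics/{n}0.png",im[...,::-1])
    m=optics.camera_model(n); print(n,np.round(m["camera_matrix"],1).tolist(),np.round(m["R"],3).tolist(),np.round(m["t"],3), -m["R"].T@m["t"])
m=optics.camera_model("wrist");print(-np.array(m["R"]).T@m["t"],np.round(m["R"],2).tolist())
print(telemetry.get_orientation(),telemetry.get_clock())
E
```

```text
pics
scene [[402.2, 0.0, 319.0], [0.0, 402.2, 193.3], [0.0, 0.0, 1.0]] [[-0.12, 0.993, 0.018], [0.59, 0.086, -0.803], [-0.799, -0.086, -0.596]] [ 0.034 -0.236  1.646] [1.45768758 0.12750265 0.78982819]
side [[364.2, 0.0, 319.3], [0.0, 364.2, 197.9], [0.0, 0.0, 1.0]] [[0.989, -0.147, 0.001], [-0.109, -0.739, -0.664], [0.099, 0.657, -0.747]] [-0.511  0.133  0.829] [ 0.43806991 -0.52201856  0.70846746]
[0.1929982  0.59962215 0.37245694] [[0.42, 0.91, -0.0], [0.87, -0.4, 0.29], [0.27, -0.12, -0.96]]
[-6.72988667e-01 -3.06848831e+00  2.15921859e-03] 0.1
```

View pics/scene0.png

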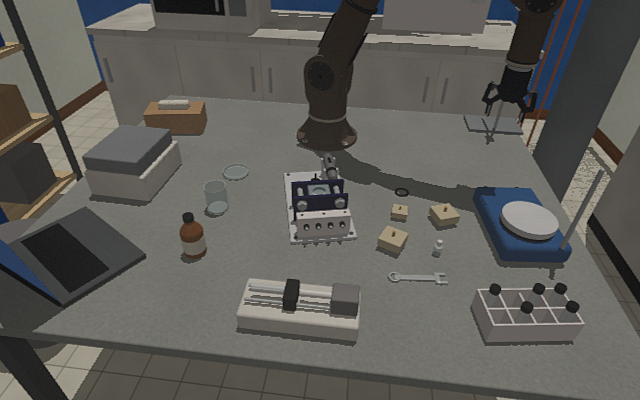

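View pics/side0.png

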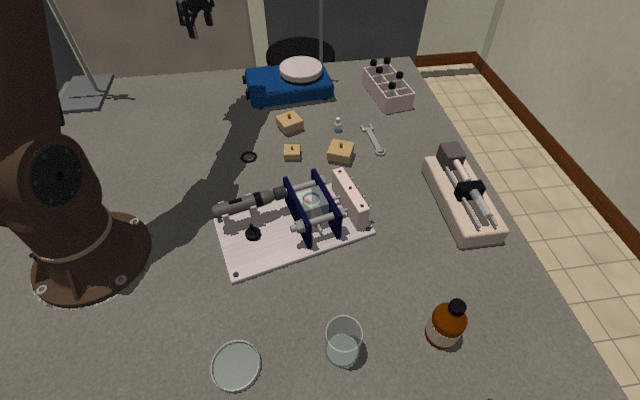

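The smallest beige cap is at scene (399,212) and side (292,152). The press is at scene (320,205), and the driver is on its +y side, at side (250,200). Next I get rough positions and then a wrist view.

```bash
cat > h.py <<'E'
from bench import r, ik, optics, workorder, telemetry
import cv2,numpy as np
from scipy.spatial.transform import Rotation as Ro
def ray(m,uv):
    d=np.array(m["R"]).T@np.linalg.inv(m["camera_matrix"])@[uv[0],uv[1],1.]
    return -np.array(m["R"]).T@m["t"],d
def onz(m,uv,z):
    c,d=ray(m,uv); return c+d*(z-c[2])/d[2]
def tri(l):
    A=np.zeros((3,3));b=np.zeros(3);L=[]
    for m,uv in l:
        c,d=ray(m,uv);d=d/np.linalg.norm(d);P=np.eye(3)-np.outer(d,d);A+=P;b+=P@c;L.append((P,c))
    x=np.linalg.solve(A,b); return x,[round(float(np.linalg.norm(P@(x-c)))*1000,1) for P,c in L]
def proj(m,X):
    p=np.array(m["camera_matrix"])@(np.array(m["R"])@X+m["t"]); return p[:2]/p[2]
def down(yaw): # tool z down, tool y axis at world angle yaw
    y=np.array([np.cos(yaw),np.sin(yaw),0]);z=np.array([0,0,-1.]);x=np.cross(y,z)
    return Ro.from_matrix(np.c_[x,y,z]).as_rotvec()
def snap(n,name):
    m=optics.camera_model(n);im=optics.camera(n);cv2.imwrite(f"pics/{name}.png",im[...,::-1]);return m,im
E
python3 - <<'E'
from h import *
s=optics.camera_model("scene");d=optics.camera_model("side")
print("cap",tri([(s,(399,212)),(d,(292,152))]),onz(s,(399,212),.02),onz(d,(292,152),.02))
print("press base corners side",[onz(d,p,.012).round(3) for p in [(237,277),(373,233),(213,219)]])
print("cell",onz(s,(319,190),.089),onz(d,(311,199),.089))
w=optics.camera_model("wrist");print(w["camera_matrix"])
p=telemetry.get_position();T=Ro.from_rotvec(telemetry.get_orientation()).as_matrix()
print("cam in tool",T.T@(-w["R"].T@w["t"]-p),(w["R"]@T).round(3))
E
```

```text
cap (array([0.4784338 , 0.27045504, 0.01612049]), [1.1, 1.1]) [0.48474831 0.26894324 0.02      ] [0.47776836 0.26751176 0.02      ]
press base corners side [array([ 0.322, -0.108,  0.012]), array([ 0.639, -0.038,  0.012]), array([0.264, 0.06 , 0.012])]
cell [0.50118845 0.02452117 0.089     ] [0.5006821  0.02194374 0.089     ]
[[276.78241044   0.         316.7304994 ]
 [  0.         276.78241044 200.56221876]
 [  0.           0.           1.        ]]
cam in tool [ 0.07565836  0.00059473 -0.1231603 ] [[ 0.     1.    -0.   ]
 [-0.956  0.    -0.293]
 [-0.293  0.001  0.956]]
```

Run:
```python
from h import *
a=np.radians(12.4)
for y in [a+np.pi/2,a-np.pi/2]:
    for p in [[.478,.27,.16],[.478,.27,.03],[.501,.023,.21],[.501,.023,.12],[.545,.087,.074]]:
        q=ik(p,down(y)); print(np.degrees(y).round(),p,None if q is None else q.round(2))
r.set_gripper(.075)
o=down(a-np.pi/2)
r.reach([.478,.27,.18],o);snap("wrist","w1")
print(telemetry.get_clock())
r.reach([.53,.04,.23],o);snap("wrist","w2")
print(telemetry.get_clock(),telemetry.get_position())
```

```text
102.0 [0.478, 0.27, 0.16] [-0.6   0.41 -0.01  1.87  0.01  0.87  1.17]
102.0 [0.478, 0.27, 0.03] [-0.58  0.59 -0.04  1.96  0.05  0.58  1.13]
102.0 [0.501, 0.023, 0.21] [-0.38  0.28  0.28  1.94 -0.09  0.94  1.74]
102.0 [0.501, 0.023, 0.12] [-0.3   0.4   0.19  2.03 -0.11  0.72  1.74]
102.0 [0.545, 0.087, 0.074] [-0.3   0.53  0.06  1.94 -0.05  0.68  1.58]
-78.0 [0.478, 0.27, 0.16] [-1.05  0.45  0.61  1.91 -0.33  0.89 -1.63]
-78.0 [0.478, 0.27, 0.03] [-0.94  0.64  0.47  2.   -0.48  0.62 -1.5 ]
-78.0 [0.501, 0.023, 0.21] [-0.74  0.33  0.76  1.97 -0.27  0.96 -1.2 ]
-78.0 [0.501, 0.023, 0.12] [-0.65  0.45  0.67  2.06 -0.41  0.76 -1.08]
-78.0 [0.545, 0.087, 0.074] [-0.66  0.59  0.58  1.97 -0.48  0.72 -1.15]
1.825
2.825 [0.52976957 0.04243611 0.22943251]
```

View pics/w1.png

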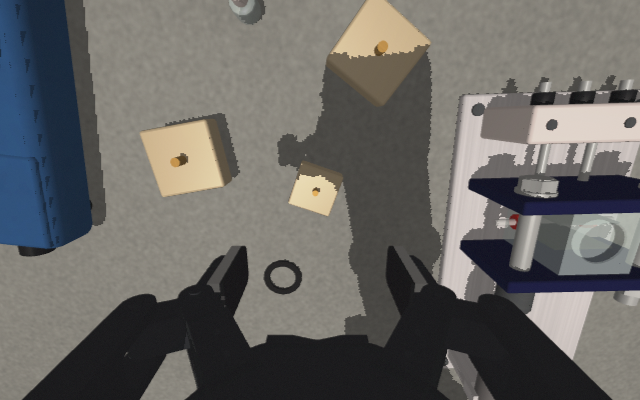

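View pics/w2.png

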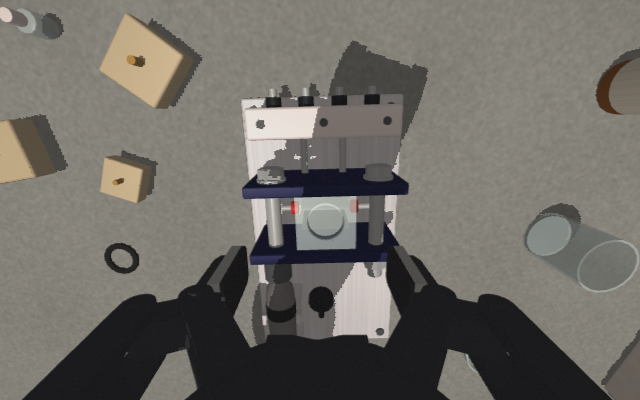

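In w1 the small cap is at (316,190), turned about 20° in the image. In w2 image-up is press +x. The rear plate's top strip is at row 189, the recess circle at (325,220), the turning bolt head at (270,175) and the cap at (127,178). I'll enlarge w2 to pick out edges.

Run:
```python
import cv2,numpy as np
a=cv2.imread("pics/w2.png");b=cv2.imread("pics/w1.png")
c=cv2.resize(a[160:270,235:415],None,fx=4.4,fy=4.4,interpolation=cv2.INTER_CUBIC)[:,:792]
d=cv2.resize(b[155:225,280:350],None,fx=1.0*110/70,fy=110/70)
cv2.imwrite("pics/c2.png",c)
# blue columns
for u in [300,330,350,380]: print(u,[tuple(int(x) for x in a[v,u]) for v in range(164,200,1)])
```

```text
300 [(101, 103, 107), (101, 103, 107), (102, 104, 108), (102, 103, 108), (102, 102, 107), (72, 66, 68), (40, 28, 28), (33, 18, 19), (35, 21, 21), (35, 18, 18), (34, 18, 18), (35, 21, 19), (37, 23, 23), (35, 20, 17), (35, 21, 20), (36, 20, 22), (36, 21, 20), (35, 19, 22), (34, 18, 20), (35, 19, 18), (35, 21, 21), (35, 18, 16), (54, 26, 26), (77, 47, 48), (91, 60, 61), (91, 61, 62), (90, 61, 61), (88, 58, 60), (89, 58, 58), (86, 55, 56), (84, 52, 53), (82, 50, 51), (71, 39, 40), (112, 104, 102), (180, 187, 183), (184, 191, 187)]
330 [(105, 106, 110), (104, 106, 110), (105, 106, 109), (104, 106, 110), (89, 86, 90), (42, 31, 32), (34, 18, 20), (36, 19, 20), (35, 20, 18), (35, 17, 20), (35, 19, 20), (35, 17, 18), (37, 20, 21), (36, 22, 21), (36, 21, 22), (35, 17, 18), (36, 22, 22), (37, 22, 21), (37, 21, 21), (33, 18, 17), (35, 20, 19), (37, 21, 20), (40, 22, 21), (39, 20, 19), (40, 25, 22), (38, 19, 19), (38, 21, 20), (38, 22, 20), (39, 23, 22), (39, 21, 23), (38, 21, 21), (38, 23, 23), (66, 57, 56), (164, 171, 167), (168, 175, 170), (168, 175, 169)]
350 [(102, 103, 107), (102, 103, 107)
[... 304 characters left out ...]
8, 21, 19), (39, 22, 19), (40, 22, 23), (39, 23, 22), (39, 24, 22), (38, 21, 20), (39, 23, 23), (37, 19, 18), (38, 25, 23), (163, 169, 165), (174, 181, 178), (174, 180, 178), (163, 170, 175)]
380 [(76, 78, 80), (77, 78, 80), (79, 81, 82), (82, 83, 84), (82, 84, 85), (82, 84, 86), (83, 85, 86), (82, 84, 86), (82, 84, 86), (82, 84, 86), (84, 85, 87), (82, 84, 86), (83, 85, 86), (83, 85, 86), (83, 85, 87), (86, 88, 89), (87, 89, 90), (63, 57, 57), (37, 24, 24), (34, 18, 18), (39, 22, 21), (40, 25, 24), (39, 20, 21), (40, 22, 22), (41, 23, 23), (39, 23, 22), (37, 21, 20), (38, 22, 20), (38, 19, 21), (39, 21, 22), (36, 19, 19), (70, 68, 69), (84, 86, 88), (84, 86, 88), (85, 87, 89), (85, 87, 88)]
```

View pics/c2.png

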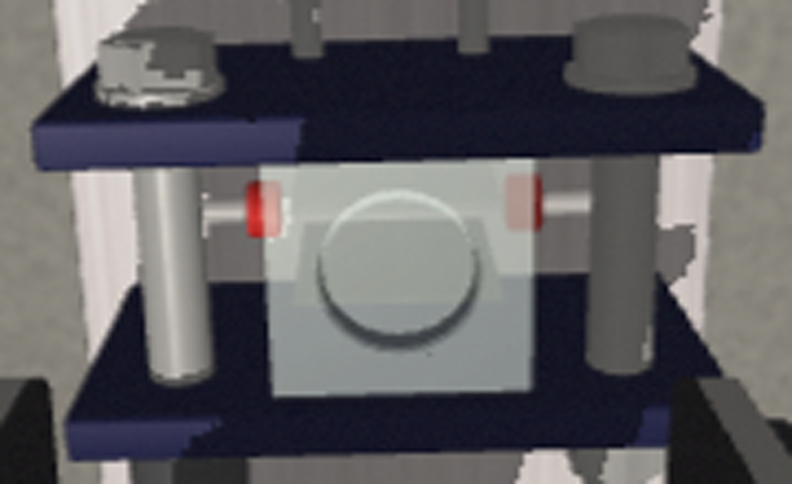

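Crop c2 (scale 4.4, offset 235,160) shows the rear plate's top front edge from (35,166) to (762,150) and the recess rim spanning 320–480 × 190–350. The turning head is at about (158,65) and the tight head at (632,50). Next I compute these points and take a close picture with the camera straight above the cap.

```bash
cat > m1.py <<'E'
from h import *
w=optics.camera_model("wrist")   # arm still where w2 was taken (settled)
print(telemetry.get_position(),telemetry.get_clock())
m,im=snap("wrist","w3")
# shift between w2 and w3
d=cv2.phaseCorrelate(cv2.cvtColor(cv2.imread("pics/w2.png"),6)[20:270,90:500].astype(np.float32),cv2.cvtColor(im,7)[20:270,90:500].astype(np.float32));print("shift",d)
s=np.array(d[0])
f=lambda x,y:np.array([235+(x+.5)/4.4-.5,160+(y+.5)/4.4-.5])+s
A,B=onz(m,f(35,166),.098),onz(m,f(762,150),.098)
C,D=onz(m,f(36,122),.098),onz(m,f(762,103),.098)
E=onz(m,f(68,425),.098);F=onz(m,f(69,459),.098)
print("len",np.linalg.norm(A-B),"ang",np.degrees(np.arctan2(*(A-B)[[1,0]]))-90,"thick",np.linalg.norm(A-C),np.linalg.norm(B-D),"pitch A-E",np.linalg.norm(A-E))
b=np.arctan2(*(A-B)[[1,0]])-np.pi/2;ex=np.array([np.cos(b),np.sin(b)]);ey=np.array([-ex[1],ex[0]])
O=((A+B)/2)[:2]+.012*ex
R=onz(m,f(399.5,270),.089)[:2];rim=[onz(m,f(*p),.089)[:2] for p in [(319,270),(480,270),(399,190),(399,350)]]
print("O",O,"recess",R,"rel",(R-O)@ex,(R-O)@ey,"diam",np.linalg.norm(rim[0]-rim[1]),np.linalg.norm(rim[2]-rim[3]))
for p in [(273,396),(531,390)]: q=onz(m,f(*p),.089)[:2]-O;print("cell corner",q@ex,q@ey)
for p in [(36,122),(762,103),(68,425)]: q=onz(m,f(*p),.098)[:2]-O;print("plate corner",q@ex,q@ey)
c=np.array([.478,.268]);t=c-.076*np.array([np.cos(.216),np.sin(.216)])
r.reach([*t,.10],down(.216-np.pi/2));r.sleep(.3)
m,im=snap("wrist","w4");np.savez("w4.npz",K=m["camera_matrix"],R=m["R"],t=m["t"])
print(telemetry.get_clock(),telemetry.get_position())
E
python3 m1.py
```

```text
[0.52976957 0.04243611 0.22943251] 2.825
shift ((0.22305045929232392, -0.047019151538833626), 1.0090059765003345)
len 0.15811174089477983 ang 13.960429937332634 thick 0.009944667881801374 0.010513782031561794 pitch A-E 0.06306646298100926
O [0.54424088 0.03898461] recess [0.50392053 0.02868439] rel -0.04161433029720623 -0.00026862045359707734 diam 0.037303545013228606 0.039720778356287144
cell corner -0.07325227059858834 0.030480535703265386
cell corner -0.07305330205215119 -0.03127256930707437
plate corner -0.002131347195992943 0.07782863326033268
plate corner -0.001514603033068389 -0.07828381924892339
plate corner -0.0750538944378095 0.0777968433783473
4.3 [0.40432552 0.25131656 0.10025941]
```

View pics/w4.png

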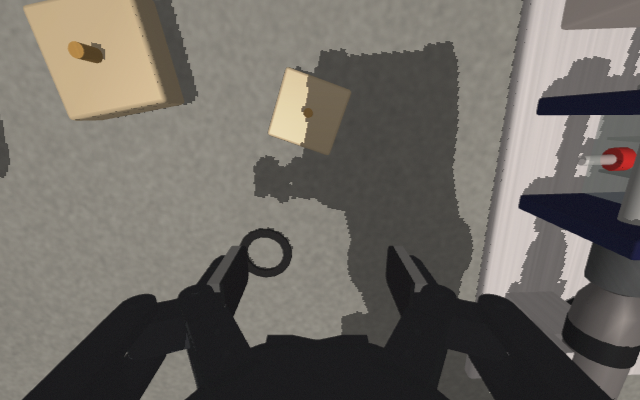

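The cap's top face in w4 has corners (290,68), (351,93), (329,154) and (269,133), with the pin at (307,113). The press checks out, with the recess at (-41.6,-0.3) mm in its frame. Next I fit the cap corners, check the size and grasp it.

```bash
cat > g.py <<'E'
from h import *
z=np.load("w4.npz");m=dict(camera_matrix=z["K"],R=z["R"],t=z["t"])
hsv=cv2.cvtColor(cv2.imread("pics/w4.png"),cv2.COLOR_BGR2HSV)
k=cv2.inRange(hsv,(8,60,60),(30,255,255));k[:, :220]=0;k[200:]=0;k[:,400:]=0
k=cv2.morphologyEx(k,cv2.MORPH_OPEN,np.ones((3,3)))
c=max(cv2.findContours(k,0,2)[0],key=cv2.contourArea);box=cv2.boxPoints(cv2.minAreaRect(c))
P=np.array([onz(m,p,.028)[:2] for p in box])
print(box.round(1).tolist(),cv2.contourArea(c),"sides",[np.linalg.norm(P[i]-P[i-1]).round(4) for i in range(4)])
C=P.mean(0);pin=onz(m,(307,113),.038)[:2]
e=P[1]-P[0];a=np.arctan2(e[1],e[0])
b=np.radians(13.96)-np.pi/2
yaw=b+(a-b+np.pi/4)%(np.pi/2)-np.pi/4
print("C",C,"pin",pin,"yaw",np.degrees(yaw),"press",np.degrees(b))
if __name__=="__main__":
    import sys
    if len(sys.argv)>1:
        r.set_gripper(.08)
        r.reach([*C,.10],down(yaw));r.line_to([*C,.0295],.1);r.sleep(.2);print(telemetry.get_position())
        r.set_gripper(.03,40);print(telemetry.get_gripper_width(),telemetry.get_gripper_force(),telemetry.get_position())
        snap("wrist","w5");snap("side","s5")
        print(telemetry.get_clock())
E
python3 g.py
```

```text
[[262.8999938964844, 132.1999969482422], [286.3999938964844, 66.19999694824219], [351.79998779296875, 89.4000015258789], [328.29998779296875, 155.39999389648438]] 4011.0 sides [np.float64(0.0479), np.float64(0.0448), np.float64(0.0448), np.float64(0.0458)]
C [0.47811058 0.27486895] pin [0.47743762 0.27460566] yaw -100.57138045125785 press -76.04
```

```bash
python3 g.py go
```

```text
[[262.8999938964844, 132.1999969482422], [286.3999938964844, 66.19999694824219], [351.79998779296875, 89.4000015258789], [328.29998779296875, 155.39999389648438]] 4011.0 sides [np.float64(0.0479), np.float64(0.0448), np.float64(0.0448), np.float64(0.0458)]
C [0.47811058 0.27486895] pin [0.47743762 0.27460566] yaw -100.57138045125785 press -76.04
[0.47843004 0.27513063 0.03006015]
0.04516767474877089 40.284894704818726 [0.47820174 0.27497212 0.02994695]
6.5083
```

```bash
cat > p.py <<'E'
from h import *
b=np.radians(13.96);ex=np.array([np.cos(b),np.sin(b)]);ey=np.array([-ex[1],ex[0]])
R=np.array([.5039,.0287]);o=down(b-np.pi/2)
p=telemetry.get_position();r.line_to([p[0],p[1],.17],.2)
t=R-.076*ex
r.reach([*t,.165],o);r.sleep(.4)
m,im=snap("wrist","w6");np.savez("w6.npz",K=m["camera_matrix"],R=m["R"],t=m["t"])
print(telemetry.get_clock(),telemetry.get_position(),telemetry.get_gripper_width())
print("expect recess px",proj(m,np.array([*R,.089])))
u,v=proj(m,np.array([*R,.089])).astype(int)
a=im[v-75:v+75,u-75:u+75,::-1];h=im[200:400,200:440,::-1]
cv2.imwrite("pics/c6.png",np.hstack([cv2.resize(a,(450,450),interpolation=2),cv2.copyMakeBorder(cv2.resize(h,(345,288)),0,162,0,0,0)]));print(u-75,v-75)
E
python3 p.py
```

```text
8.8583 [0.43022526 0.01063464 0.16497328] 0.045394553512230734
expect recess px [318.90932248 113.80212251]
243 38
```

View pics/c6.png

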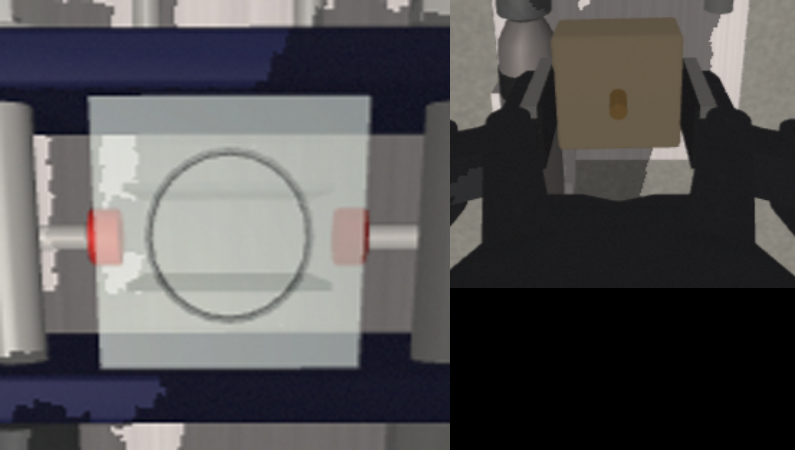

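Recess ring in c6 is centred at about (229.5,235.5), i.e. image (319.3,116.2). The held cap's top face is at crop columns 554–682, rows 37–148. I check the in-hand offset with the same camera.

Run:
```python
from h import *
b=np.radians(13.96);ex=np.array([np.cos(b),np.sin(b)]);ey=np.array([-ex[1],ex[0]])
z=np.load("w6.npz");m=dict(camera_matrix=z["K"],R=z["R"],t=z["t"])
T=np.array(telemetry.get_position());print(T)
im=cv2.imread("pics/w6.png")
Rc=onz(m,(319.3,116.2),.089)[:2];print("recess",Rc,"rel TCP",(Rc-T[:2])@ex,(Rc-T[:2])@ey)
h=lambda x,y:(200+(x-450+.5)/1.4375-.5,200+(y+.5)/1.44-.5)
Q=np.array([onz(m,h(*p),T[2]-.0015)[:2]-T[:2] for p in [(554,38),(682,36),(681,146),(559,149)]])
print("block corners in tool",np.c_[Q@ex,Q@ey].round(4).tolist(),(Q@ex).mean(),(Q@ey).mean())
for p in [(618,112)]:
    q=onz(m,h(*p),T[2]+.0085)[:2]-T[:2];print("pin",q@ex,q@ey)
print(proj(m,T), "pin tip expected if centred",proj(m,T+[0,0,.0085]),"got",h(618,112))
```

```text
[0.43022526 0.01063464 0.16497328]
recess [0.50243852 0.02805418] rel TCP 0.07428275825106676 -0.0005160005980538486
block corners in tool [[0.0234, 0.0227], [0.0242, -0.0204], [-0.0194, -0.0222], [-0.0208, 0.0229]] 0.0018710399512415054 0.0007763379429839073
pin 0.0013355669515834694 0.0011102177643980094
[318.9287681  270.50354814] pin tip expected if centred [319.04991194 280.08332392] got (316.7173913043478, 277.625)
```

```bash
cat > ins.py <<'E'
from h import *
b=np.radians(13.96);ex=np.array([np.cos(b),np.sin(b)]);ey=np.array([-ex[1],ex[0]])
t=np.array([.43023,.01063])+.0736*ex-.0010*ey
print(t);o=down(b-np.pi/2)
f0=None
r.line_to([*t,.165],.15);r.line_to([*t,.126],.12);r.sleep(.2)
f0=np.array(telemetry.get_ft_force())
for z in np.arange(.123,.1085,-.0015):
    r.line_to([*t,z],.05);r.sleep(.05)
    f=np.array(telemetry.get_ft_force())-f0;p=telemetry.get_position()
    print(z.round(4),p.round(4),"f",(f[:2]@ex).round(1),(f[:2]@ey).round(1),f[2].round(1))
    if f[2]>18: break
print(telemetry.get_clock())
snap("wrist","w7");snap("side","s7")
E
python3 ins.py
```

```text
[0.50189742 0.02741513]
0.123 [0.5019 0.0274 0.123 ] f 0.1 -0.4 1.1
0.1215 [0.5019 0.0274 0.1215] f 0.8 0.3 -0.0
0.12 [0.5018 0.0274 0.1199] f 0.3 0.0 -0.0
0.1185 [0.5019 0.0274 0.1185] f -0.1 0.3 -0.2
0.117 [0.5019 0.0274 0.117 ] f -0.6 -0.2 0.6
0.1155 [0.5019 0.0274 0.1155] f -0.1 0.2 0.7
0.114 [0.5019 0.0274 0.114 ] f -0.3 -0.1 0.2
0.1125 [0.5019 0.0274 0.1125] f 0.8 -0.2 1.1
0.111 [0.5019 0.0274 0.111 ] f -0.2 0.1 1.5
0.1095 [0.5023 0.0275 0.1105] f -4.8 1.0 16.8
13.175
```

The cap seated: free to z = 0.111, then 17 N, which matches full depth. Release it, back off and look at the bolt head.

```bash
cat > rel.py <<'E'
from h import *
b=np.radians(13.96);ex=np.array([np.cos(b),np.sin(b)]);ey=np.array([-ex[1],ex[0]])
R=np.array([.5019,.0274])
r.line_to([*R,.1105],.05)
r.set_gripper(.062,30);r.line_to([*R,.165],.15)
S=R+(42+18)/1000*ex+.055*ey
r.line_to([*S,.175],.15);r.set_gripper(.045);r.sleep(.2)
L=[]
for i in range(3):
    m,im=snap("wrist",f"w8{i}");L.append(telemetry.get_clock())
    if i<2:r.sleep(.9)
np.savez("w8.npz",K=m["camera_matrix"],R=m["R"],t=m["t"],T=telemetry.get_position())
H=np.array([*(R+.050*ex+.055*ey),.074]);u,v=proj(m,H).round().astype(int);print(S,H,u,v,L)
cv2.imwrite("pics/c8.png",np.vstack([np.hstack([cv2.resize(cv2.imread(f"pics/w8{i}.png")[v-30:v+30,u-30:u+30],(264,264),interpolation=2) for i in range(3)]),
 cv2.resize(im[100:330,150:550,::-1],(792,330))[:, :792]])) if False else None
top=np.hstack([cv2.resize(cv2.imread(f"pics/w8{i}.png")[v-30:v+30,u-30:u+30],(264,264),interpolation=2) for i in range(3)])
bot=cv2.resize(im[150:310,150:534,::-1],(792,330));cv2.imwrite("pics/c8.png",np.vstack([top,bot]))
E
python3 rel.py
```

```text
[0.54685942 0.09525021] [0.53715477 0.09283776 0.074     ] 318 218 [15.6083, 16.5583, 17.5083]
```

View pics/c8.png

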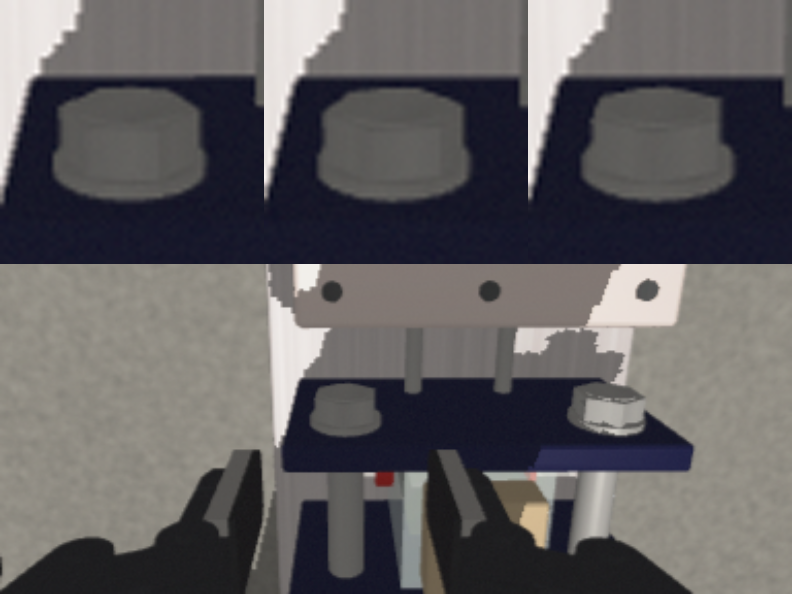

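Head width is 144, 143 and 130 px in the three frames, so the widest point falls at t≈16.03 s. Flats then stand upright at 17.77 + 3.49k s, next at about 21.26 s. The head is centred within 1 mm, and the cap is seated. Descending, then closing on time.

```bash
cat > hold.py <<'E'
from h import *
b=np.radians(13.96);ex=np.array([np.cos(b),np.sin(b)]);ey=np.array([-ex[1],ex[0]])
S=np.array([.54686,.09525]);f0=np.array(telemetry.get_ft_force())
def st(s):
    f=np.array(telemetry.get_ft_force())-f0;print(s,round(telemetry.get_clock(),2),telemetry.get_position().round(4),"f",(f[:2]@ex).round(1),(f[:2]@ey).round(1),f[2].round(1),"w",round(telemetry.get_gripper_width(),4),round(telemetry.get_gripper_force(),1))
    return np.abs(f).max()
ok=True
for z in [.13,.11,.095,.084,.074]:
    r.line_to([*S,z],.1)
    if st(z)>15: ok=False;break
if ok:
    r.set_gripper(.036);st("pre")
    c=telemetry.get_clock();g=21.26-.15
    while g<c:g+=3.49
    r.sleep(g-c);r.set_gripper(.018,80);st("closed")
    for i in range(3): r.sleep(.4);st("hold")
m,im=snap("scene","sc9");print(proj(m,np.array([*S,.08])))
E
python3 hold.py
```

```text
0.13 18.11 [0.547  0.0951 0.1301] f 0.3 -0.1 0.0 w 0.0451 0.0
0.11 18.46 [0.5467 0.0952 0.11  ] f 0.0 0.2 0.6 w 0.0448 0.0
0.095 18.76 [0.5466 0.0952 0.095 ] f -0.5 0.5 0.8 w 0.0454 0.0
0.084 19.02 [0.5466 0.0952 0.084 ] f 0.8 -0.2 0.2 w 0.0449 0.0
0.074 19.27 [0.5465 0.0952 0.0739] f -1.0 0.2 0.7 w 0.045 0.0
pre 19.52 [0.5471 0.0953 0.0743] f -0.9 -0.6 0.8 w 0.0359 0.0
closed 21.39 [0.547  0.095  0.0743] f -1.5 -1.1 5.7 w 0.022 78.1
hold 21.79 [0.5469 0.095  0.0743] f -1.5 -0.9 6.7 w 0.0216 78.1
hold 22.19 [0.5469 0.095  0.0743] f -2.1 -1.0 6.4 w 0.0219 78.1
hold 22.59 [0.5469 0.095  0.0743] f -2.2 -0.1 6.0 w 0.0219 78.1
[341.52272124 203.91795694]
```

Run:
```python
from h import *
m,a=snap("wrist","wa");_,s0=snap("side","sa");r.sleep(1.7);_,b=snap("wrist","wb");_,s1=snap("side","sb");_,sc=snap("scene","scb")
d=cv2.absdiff(a,b).max(2);e=cv2.absdiff(s0,s1).max(2);print((d>25).sum(),(e>25).sum(),"side0-s7 driver area ref",
 (cv2.absdiff(s0,cv2.cvtColor(cv2.imread("pics/s7.png"),4)).max(2)[170:225,205:290]>25).sum(),"now",(e[170:225,205:290]>12).sum())
print(telemetry.get_clock(),telemetry.get_gripper_width(),telemetry.get_moment())
cv2.imwrite("pics/fin.png",np.hstack([cv2.resize(b[130:330,200:440,::-1],(400,333)),cv2.resize(sc[150:250,270:390,::-1],(400,333))]))
```

```text
2 2 side0-s7 driver area ref 723 now 37
24.5917 0.022096568268080135 [-0.01789578  0.41319601 -0.06426097]
```

View pics/fin.png

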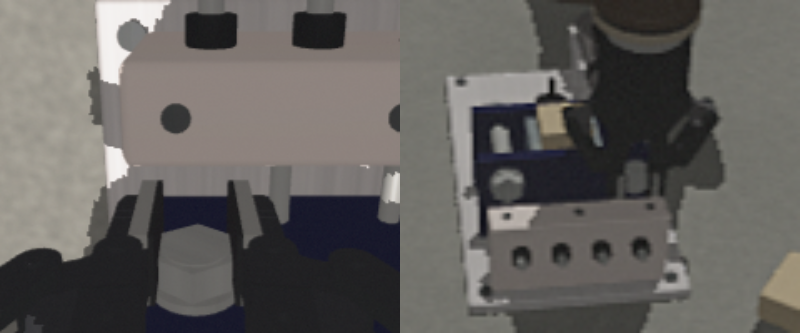

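The fin picture shows the head held by its upright flats between the pads. The two frames 1.7 s apart match, so the bolt has stopped, and the cap is still in the cell. Handing in.

```bash
python3 -c "
from bench import workorder
print(workorder.sign_off())"
```

```text
the job is handed in; nothing more can be done
None
```

The job is handed in at about 25 s: the cap is fully home in the cell and released, and the gripper holds the bolt head by its upright flats with 78 N. Two pictures 1.7 s apart show it no longer turning.

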